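# Power up the coating machine at its bench toggles

### The job

Power up the coating machine: first flip the main isolator, the red-balled toggle on the yellow box, over to its green mark until it snaps, and only then do the same with the roller toggle, the black-balled one on the white box. The blue-balled toggle on the grey box feeds the lamp and is already on: leave it on.

Things in the scene. Friction and masses are not known exactly. Their poses are not given: they have to be found in the camera images.
- main_box: Main isolator: yellow box, 120 (x) by 90 (y) by 55 mm high, screwed to the bench, with a toggle lever ending in a red ball. Origin: centre of its underside, z up. +x points from the red (off) to the green (on) mark on its top: the lever is thrown along +x, hinged about y, 52 mm straight above the origin. Rod 10 mm thick, ball 24 mm across with its centre 70 mm from the hinge.
- main (a joint): main isolator lever, rad: 0 off, 0.45 upright (snap-over centre), 0.9 on; starts off. Ball centre 115 mm above the bench and 30 mm to the box's -x when off, to +x when on. A spring holds it on either stop: about 8 N pushing 40 mm above the hinge, 5 N at the ball, starts it; the force falls to nothing at the centre, beyond which it snaps over by itself.
- roller_box: Roller switch: white box, 120 (x) by 90 (y) by 55 mm high, screwed to the bench, with a toggle lever ending in a black ball. Origin: centre of its underside, z up. +x points from the red (off) to the green (on) mark on its top: the lever is thrown along +x, hinged about y, 52 mm straight above the origin. Rod 10 mm thick, ball 24 mm across with its centre 70 mm from the hinge.
- roller (a joint): roller switch lever, rad: 0 off, 0.45 upright (snap-over centre), 0.9 on; starts off. Ball centre 115 mm above the bench and 30 mm to the box's -x when off, to +x when on. A spring holds it on either stop: about 8 N pushing 40 mm above the hinge, 5 N at the ball, starts it; the force falls to nothing at the centre, beyond which it snaps over by itself.
- lamp_box: Lamp switch, not to be switched off: grey box, 120 (x) by 90 (y) by 55 mm high, screwed to the bench, with a toggle lever ending in a blue ball. Origin: centre of its underside, z up. +x points from the red (off) to the green (on) mark on its top: the lever is thrown along +x, hinged about y, 52 mm straight above the origin. Rod 10 mm thick, ball 24 mm across with its centre 70 mm from the hinge.
- lamp (a joint): lamp switch lever, rad: -0.9 off, -0.45 upright (snap-over centre), 0 on; starts on. Ball centre 115 mm above the bench and 30 mm to the box's -x when off, to +x when on. A spring holds it on either stop: about 8 N pushing 40 mm above the hinge, 5 N at the ball, starts it; the force falls to nothing at the centre, beyond which it snaps over by itself.
Things that resemble listed ones, but are neither listed nor needed, are in the scene too. What is shaped like the roller_box but pink or turquoise is not meant.

How it is judged:
By the outcome, as a careful person would: the job done as asked, in the order asked, and still so for the second after the job is handed in, with the robot touching nothing.
It also fails if it takes over 40 s, if anything falls off the work surface, if the arm or the gripper's body presses on something with over 40 N, if the wrist force passes 120 N, or if a joint passes its speed limit or range.

### The arm

A 6-joint arm with a two-finger parallel gripper is mounted at the origin on the work surface. World frame = base frame: x ahead of the robot, y to its left, z up, the work surface at z = 0. Lengths are in m, angles in rad, forces in N, time in s.
With the tool pointing down it reaches from about 0.35 to 0.975 m from the base axis. Payload 4.9 kg.
Tool frame: the origin (TCP) lies at the very end of the fingers, on their centre line; the grasp point (between the pads) lies 19 mm behind it (manip.grip_depth is the distance from the TCP to the grasp point, in m); z points along the fingers, x is the direction in which the jaws open and shut, and the axes are right-handed (so a half turn about z gives the same grasp; the last joint's range is limited). The gripper opens to 85 mm and grips with 20 to 120 N. Pads are 22 mm wide; open, the fingers measure 114 mm over their backs; the gripper's body (76 mm by 85 mm) begins 54 mm behind the grasp point. The pads swing forward as they close: fully open they stand 13 mm farther back than shut.
Start: joints at [1.063, 0.053, 1.613, -0, 1.476, -0.119], TCP at [0.237, 0.578, 0.2] pointing down, gripper open.
Joint ranges: [-3.01, 3.01], [-1.01, 2.22], [0.06, 2.58], [-1.02, 4.17], [0.09, 2.62], [-3.14, 3.14]. Speed limits (rad/s): [2.57, 2.57, 3.14, 3.14, 3.14, 3.14].

### API

Orientations are given as a unit quaternion [w, x, y, z].
In Python, from plant import manip gives the robot as it stands. The module is installed in compiled form; this text tells all that it offers.
- The arm moves only by the shell command python3 -m crank 'ROWS' [OPENING]. ROWS is JSON, a list of rows, each a list of 4 numbers: the shift along the tool's x, y, z in cm, then the turn about the tool's z in units of 6 degrees (1.0 is 6 degrees). A call has 1 to 10 rows; each row shifts and turns the commanded pose from where the row before left it, along the tool's axes as they then stand; what a row does not reach is not made up. A row lasts 1/12 s, in which the tool goes at most 41.7 mm and 7.16 degrees, less where a joint would pass 70% of its speed; a pose out of reach is approached as far as the arm can. A call with a gripper value outside its range is refused whole. OPENING is the opening, from 0 (shut) to 1 (fully open), set as the call begins (- or left out, the last holds). The fingers move at their own pace and stop on an object; the grip force is fixed at half the most. Time passes only in rows, so rows that do not move let the fingers close. It gives the time, the measured TCP pose, the force and the opening at its end, in the units of the state.
- manip.state(): the state, without advancing time (a new reading comes with each control period).
- manip.grab_frame(name): name is "scene" or "top" or "wrist"; returns a dict with "img" (400x640x3 uint8, red, green, blue), "intrinsics" (3x3 intrinsics, pixels), "position" and "orientation" of the camera in the world. Camera axes: x right, y up, looking along -z (the intrinsics and any distortion apply to the point x, -y, -z); pixel columns grow to the right and rows downward; lengths in m; the calibration is good to about 2 mm. A picture is of the moment at which its call begins. There is no depth.
- manip.job_done(): hands the job in, once; it reports no verdict.
The state is a dict: "time": time; "joint_pos": joint angles; "joint_vel": joint speeds; "joint_efforts": joint torques, N m; "tool_pos": TCP position; "tool_rot": TCP orientation; "contact_force": force on the tool from outside, world axes, zero at the start; "ft_torque": the same for the moment, N m; "gripper_width": opening from 0.0 (shut) to 1.0 (fully open).
Only numpy, scipy, OpenCV 4.12 (cv2) and the standard library are available. Lean on these libraries where they do the work, as an engineer would, in place of code of your own. Each camera call takes 0.05 s, during which the arm holds its last target.

## Working session

There is one attempt and no reset: what is moved stays moved. The work goes in short steps, Python scripts to look and compute and a shell command to move; the robot and the scene stay as the last step left them, time stands still between calls to the robot, and variables do not carry over. Pictures are saved under pics/ and viewed, and the job is handed in when it is done.

```bash
mkdir -p pics
python3 - <<'E'
from plant import manip
import cv2,numpy as np
s=manip.state();print({k:np.round(v,3).tolist() for k,v in s.items()})
for n in("scene","top"):
    f=manip.grab_frame(n);cv2.imwrite(f"pics/{n}0.png",f["img"][:,:,::-1]);print(n,f["intrinsics"],f["position"],f["orientation"],[k for k in f])
E
```

```text
{'time': 0.0, 'joint_pos': [1.063, 0.053, 1.614, -0.0, 1.476, -0.119], 'joint_vel': [0.0, 0.001, 0.001, 0.0, 0.0, -0.0], 'joint_efforts': [-0.001, -39.367, -37.018, -0.0, 0.007, 0.0], 'tool_pos': [0.237, 0.578, 0.198], 'tool_rot': [0.0, 0.83, 0.557, -0.001], 'contact_force': [-0.058, 0.603, -0.561], 'ft_torque': [0.021, 0.029, 0.018], 'gripper_width': 0.998}
scene [[489.73208809   0.         315.89698448]
 [  0.         489.73208809 189.05106468]
 [  0.           0.           1.        ]] [1.5190408  0.15350168 0.80288776] [0.5582768  0.2989007  0.35236134 0.68907682] ['img', 'intrinsics', 'position', 'orientation']
top [[409.09899913   0.         324.246795  ]
 [  0.         409.09899913 204.30219568]
 [  0.           0.           1.        ]] [ 0.41496963 -0.05697011  0.98275979] [-0.70195386 -0.02603445  0.02937261  0.71114009] ['img', 'intrinsics', 'position', 'orientation']
```

View pics/scene0.png

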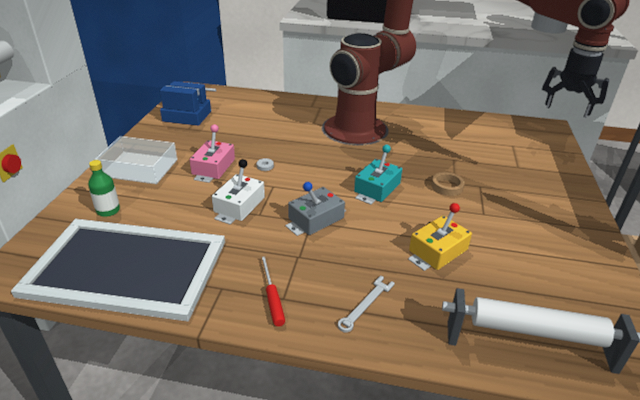

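View pics/top0.png

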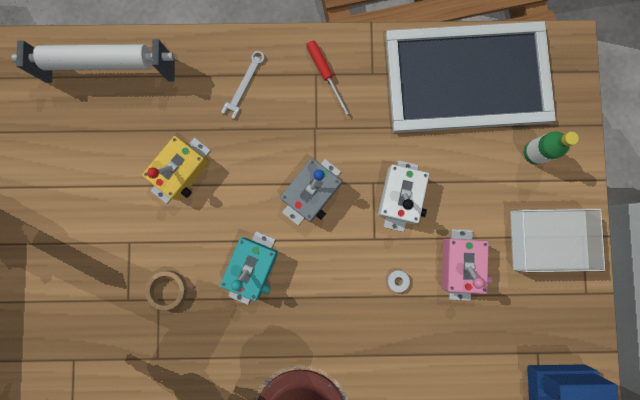

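The scene view shows the yellow box with a red ball at (455,208), the white box with a black ball at (243,164) and the grey box with a blue ball at (308,187). There are also pink (212,158) and turquoise (380,178) look-alikes. In the top view the yellow box is at (175,168), white (404,195), grey (312,190), turquoise (249,270) and pink (466,266).

By the description I choose the yellow box with the red ball first, then the white box with the black ball. Next are close crops and measurements.

```bash
cat > h.py <<'E'
import numpy as np,cv2
from scipy.spatial.transform import Rotation as R
def ray(f,uv):
    K=f["intrinsics"];q=f["orientation"];r=R.from_quat([q[1],q[2],q[3],q[0]])
    d=np.array([(uv[0]-K[0,2])/K[0,0],-(uv[1]-K[1,2])/K[1,1],-1.]);return np.array(f["position"]),r.apply(d/np.linalg.norm(d))
def plane(f,uv,z):
    o,d=ray(f,uv);return o+d*(z-o[2])/d[2]
def tri(r1,r2):
    (o1,d1),(o2,d2)=r1,r2
    a=np.linalg.lstsq(np.c_[d1,-d2],o2-o1,rcond=None)[0]
    p,q=o1+a[0]*d1,o2+a[1]*d2;return (p+q)/2,np.linalg.norm(p-q)
def blobs(img,box,cond,mn=6):
    x0,y0,x1,y1=box;h=cv2.cvtColor(img[y0:y1,x0:x1].copy(),cv2.COLOR_RGB2HSV)
    n,l,s,c=cv2.connectedComponentsWithStats(cond(*[h[:,:,i].astype(int) for i in range(3)]).astype(np.uint8))
    return [(round(c[i][0]+x0,1),round(c[i][1]+y0,1),int(s[i][4])) for i in range(1,n) if s[i][4]>=mn]
RED=lambda h,s,v:((h<8)|(h>172))&(s>150)&(v>70)
GRN=lambda h,s,v:(h>45)&(h<85)&(s>110)&(v>40)
BLU=lambda h,s,v:(h>100)&(h<125)&(s>150)&(v>40)
BLK=lambda h,s,v:(v<40)
YEL=lambda h,s,v:(h>20)&(h<32)&(s>140)&(v>150)
E
python3 - <<'E'
from h import *
from plant import manip
t=manip.grab_frame("top");s=manip.grab_frame("scene")
for n,tb,sb,bc in(("main",(135,125,215,210),(400,195,480,275),RED),("roller",(372,155,435,235),(205,150,270,225),BLK),("lamp",(275,150,345,225),(280,175,350,240),BLU)):
    print(n)
    for fn,f,b in(("top",t,tb),("scene",s,sb)):
        for cn,c,z in(("red",RED,.055),("green",GRN,.055),("ball",bc,.115)):
            print(fn,cn,[(x,np.round(plane(f,x[:2],z)[:2],4).tolist()) for x in blobs(f["img"],b,c)])
a=[cv2.resize(im["img"][b[1]:b[3],b[0]:b[2],::-1],(260,260)) for im,b in((t,(135,125,215,205)),(t,(372,155,452,235)),(t,(275,150,355,230)),(s,(400,195,480,275)),(s,(200,150,280,230)),(s,(275,165,355,245)))]
cv2.imwrite("pics/crop.png",np.vstack([np.hstack(a[:3]),np.hstack(a[3:])]))
E
```

```text
main
top red [((np.float64(152.5), np.float64(172.3), 86), [0.5662, 0.3296]), ((np.float64(158.9), np.float64(181.7), 33), [0.5444, 0.3146])]
top green [((np.float64(184.7), np.float64(150.1), 25), [0.6167, 0.2568])]
top ball [((np.float64(152.5), np.float64(172.3), 86), [0.5564, 0.3046]), ((np.float64(158.9), np.float64(181.7), 33), [0.536, 0.2906])]
scene red [((np.float64(454.4), np.float64(207.3), 77), [0.4684, 0.3161]), ((np.float64(453.8), np.float64(224.6), 18), [0.5407, 0.3126])]
scene green [((np.float64(429.5), np.float64(240.3), 19), [0.613, 0.2551])]
scene ball [((np.float64(454.4), np.float64(207.3), 77), [0.5527, 0.3031]), ((np.float64(453.8), np.float64(224.6), 18), [0.6192, 0.2998])]
roller
top red [((np.float64(400.5), np.float64(212.5), 24), [0.4669, -0.2349])]
top green [((np.float64(409.0), np.float64(173.4), 25), [0.5563, -0.2569])]
top ball [((np.float64(407.5), np.float64(203.8), 71), [0.4819, -0.2388]), ((np.float64(423.1), np.float64(212.0), 28), [0.464, -0.2715])]
scene red [((np.float64(247.0), np.float64(179.0), 11), [0.4631, -0.2378])]
scene green [((np.float64(228.1), np.float64(196.8), 12), [0.5532, -0.2597])]
scene ball [((np.float64(242.4), np.float64(163.2), 45), [0.479, -0.2414])]
lamp
top red [((np.float64(297.7), np.float64(204.6), 29), [0.4879, -0.0015])]
top green [((np.float64(324.6), np.float64(172.5), 10), [0.5608, -0.0636])]
top ball [((np.float64(318.5), np.float64(174.5), 79), [0.5472, -0.0501])]
scene red [((np.float64(329.9), np.float64(194.6), 15), [0.4846, -0.0038])]
scene green [((np.float64(302.4), np.float64(207.7), 18), [0.5561, -0.0617])]
scene ball [((np.float64(307.5), np.float64(186.1), 58), [0.5444, -0.0516])]
```

View pics/crop.png

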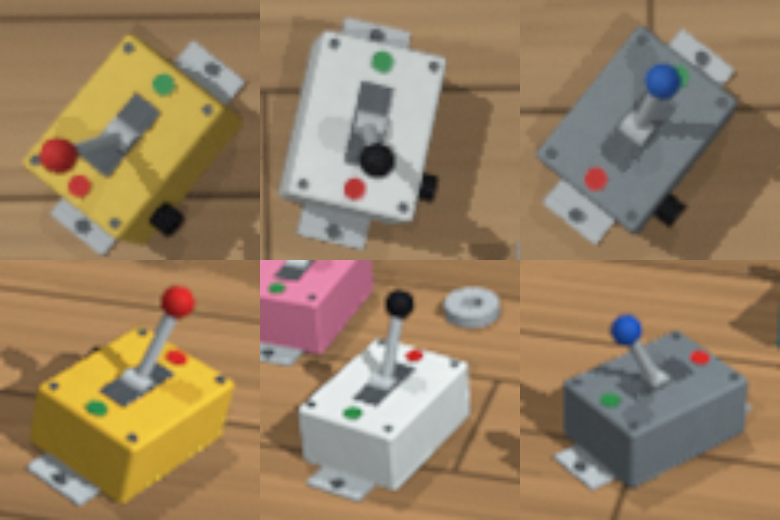

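The crops confirm the choice. The main ball leans to its red mark (off), the roller ball leans to its red mark (off), and the lamp ball leans to its green mark (on).

I'll push with shut fingers, using the tool's y side, along each box's +x.

- **Main:** centre about (0.579, 0.285), heading −38.7°.
- **Roller:** centre about (0.510, −0.247), heading −13.8°.

```bash
python3 -m crank '[[-0.6,1.8,0,0],[-1.2,3.6,0,0],[-1.2,3.6,0,0],[-1.2,3.6,0,0],[-1.2,3.6,0,0],[-1.2,3.6,0,0],[-1.2,3.6,0,0],[-1.2,3.6,0,0],[-1.2,3.6,0,0],[-1.2,3.6,0,0]]' 0
cat > rel.py <<'E'
import sys
from h import *
from plant import manip
# usage: rel.py cx cy headingdeg : TCP in the box frame, and the turn needed; shift to a box-frame goal in tool axes (after turn)
cx,cy,h=map(float,sys.argv[1:4]);s=manip.state();q=s["tool_rot"];M=R.from_quat([q[1],q[2],q[3],q[0]]).as_matrix()
p=np.array(s["tool_pos"]);d=np.array([np.cos(np.radians(h)),np.sin(np.radians(h))]);n=np.array([-d[1],d[0]])
r=p[:2]-[cx,cy];print("box-frame mm",np.round([r@d*1e3,r@n*1e3,p[2]*1e3],1),"tool y heading",np.degrees(np.arctan2(M[1,1],M[0,1])).round(2),"turn units",round((np.degrees(np.arctan2(M[1,1],M[0,1]))-h)/6,2))
if len(sys.argv)>4:
    g=np.array([cx,cy])+d*float(sys.argv[4])/1e3-p[:2];print("shift in tool cm now",np.round(M.T@np.array([*g,0])*100,2))
print("t",s["time"],"F",np.round(s["contact_force"],1),"grip",s["gripper_width"])
E
python3 rel.py .579 .285 -38.7 -68
```

```text
time: 1.03
tool_pos: [0.5112, 0.3417, 0.1993]
tool_rot: [-0.0, 0.83, 0.557, -0.0]
contact_force: [-0.0, 0.8, -0.3]
gripper_width: -0.001
box-frame mm [-88.3   1.9 199.3] tool y heading -22.28 turn units 2.74
shift in tool cm now [-0.75  1.9  -0.  ]
t 1.0333 F [-0.   0.8 -0.3] grip -0.0009868601155987584
```

```bash
python3 -m crank '[[-0.7,1.8,0,0],[0,0,0,1],[0,0,0,1],[0,0,0,0.75],[0,0,2,0],[0,0,3,0],[0,0,2,0],[0,0,0,0]]'; python3 rel.py .579 .285 -38.7 -68
python3 - <<'E'
from h import *
from plant import manip
s=manip.grab_frame("scene");t=manip.grab_frame("top")
a=cv2.resize(s["img"][100:300,350:550,::-1],(400,400));b=cv2.resize(t["img"][80:280,80:280,::-1],(400,400))
cv2.imwrite("pics/pre1.png",np.hstack([a,b]))
E
```

```text
time: 1.7
tool_pos: [0.5207, 0.3282, 0.1233]
tool_rot: [-0.0, 0.902, 0.432, -0.005]
contact_force: [-0.6, -0.7, -1.6]
gripper_width: 0.004
box-frame mm [-72.5  -2.8 123.3] tool y heading -38.79 turn units -0.01
shift in tool cm now [ 0.28  0.45 -0.  ]
t 1.7 F [-0.6 -0.7 -1.6] grip 0.0037365610151520487
```

View pics/pre1.png

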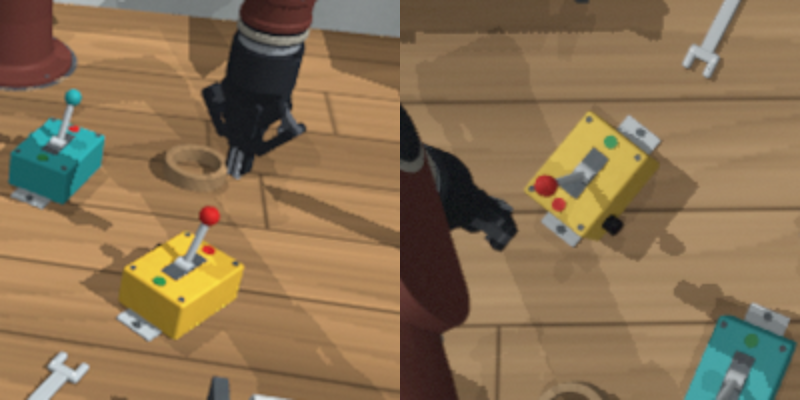

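The pictures show the shut fingers behind the red ball, on the off side. I'll compare the fingertip pixel with the reported TCP before pushing.

Run:
```python
from h import *
from plant import manip
st=manip.state();p=np.array(st["tool_pos"]);print(p)
t=manip.grab_frame("top");s=manip.grab_frame("scene")
out=[]
for f,(x0,y0) in((t,(105,150)),(s,(420,140))):
    q=f["orientation"];c=R.from_quat([q[1],q[2],q[3],q[0]]).inv().apply(p-f["position"]);K=f["intrinsics"]
    uv=K@[c[0],-c[1],-c[2]];uv=uv[:2]/uv[2];print(uv)
    im=cv2.resize(f["img"][y0:y0+70,x0:x0+70,::-1].copy(),(400,400),interpolation=cv2.INTER_CUBIC)
    cv2.drawMarker(im,(int((uv[0]-x0+.5)*400/70),int((uv[1]-y0+.5)*400/70)),(255,0,255),0,14,1);out.append(im)
cv2.imwrite("pics/tip.png",np.hstack(out))
```

```text
[0.52356069 0.3296237  0.12873281]
[137.51173465 186.93959617]
[466.54030874 196.95668325]
```

View pics/tip.png

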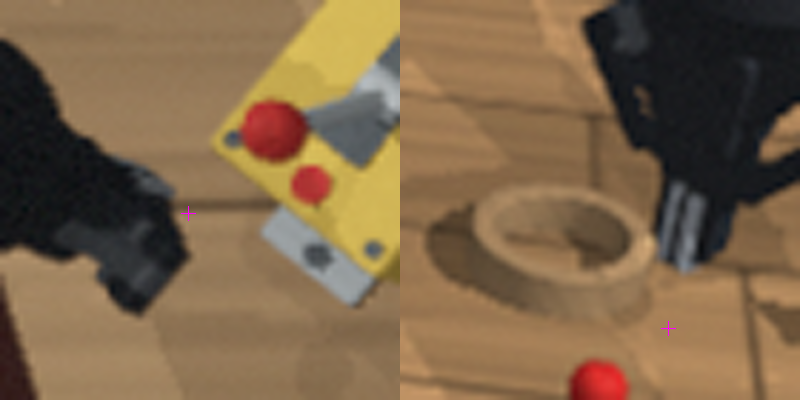

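Run:
```python
from h import *
from plant import manip
print(manip.state()["tool_pos"],manip.state()["time"])
t=manip.grab_frame("top");s=manip.grab_frame("scene")
w=manip.grab_frame("wrist");cv2.imwrite("pics/wrist.png",w["img"][:,:,::-1])
su=(420+285/5.714,140+268/5.714)
for c in((188,255),(178,235),(170,205),(160,270)):
    p,e=tri(ray(t,(105+c[0]/5.714,150+c[1]/5.714)),ray(s,su));print(c,np.round(p,4),round(e,4))
for z in(.11,.13,.15):print(plane(s,su,z).round(3))
```

```text
[0.52526505 0.33044869 0.1315652 ] 1.9
(188, 255) [0.5054 0.329  0.1433] 0.0131
(178, 235) [0.5122 0.329  0.1483] 0.0104
(170, 205) [0.5222 0.328  0.1552] 0.0086
(160, 270) [0.5005 0.3342 0.1423] 0.0035
[0.449 0.345 0.11 ]
[0.48  0.339 0.13 ]
[0.511 0.334 0.15 ]
```

View pics/wrist.png

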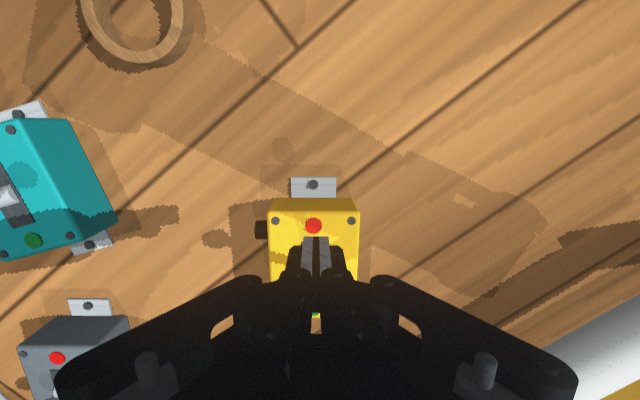

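The reading changes while the arm holds, and the fingertip looks about 20 mm higher than the TCP. I'll let it settle and check again, including in the wrist view.

```bash
python3 -m crank '[[0,0,0,0],[0,0,0,0],[0,0,0,0]]'
cat > tip.py <<'E'
from h import *
from plant import manip
import sys
st=manip.state();p=np.array(st["tool_pos"]);q=st["tool_rot"];M=R.from_quat([q[1],q[2],q[3],q[0]]).as_matrix();print(st["time"],p.round(4))
out=[]
for n in("top","scene","wrist"):
    f=manip.grab_frame(n)
    q=f["orientation"];K=f["intrinsics"];im=f["img"][:,:,::-1].copy();L=None
    for k,col in((0,(255,0,255)),(-.019,(0,255,255)),(-.073,(255,255,0))):
        c=R.from_quat([q[1],q[2],q[3],q[0]]).inv().apply(p+M[:,2]*k-f["position"])
        uv=K@[c[0],-c[1],-c[2]];uv=uv[:2]/uv[2]
        if L is None:
            L=uv;x0,y0=(np.clip(uv-45,0,[550,310])).astype(int);im=cv2.resize(im[y0:y0+90,x0:x0+90],(266,266),interpolation=cv2.INTER_CUBIC);g=266/90
        cv2.drawMarker(im,(int((uv[0]-x0+.5)*g),int((uv[1]-y0+.5)*g)),col,0,12,1)
    out.append(im)
    if n=="wrist":
        print("wrist cam in tool frame",(M.T@(np.array(f["position"])-p)).round(3),"view dir in tool",(M.T@R.from_quat([q[1],q[2],q[3],q[0]]).apply([0,0,-1])).round(3))
cv2.imwrite(sys.argv[1],np.hstack(out))
E
python3 tip.py pics/tip2.png
```

```text
time: 2.3
tool_pos: [0.5244, 0.33, 0.13]
tool_rot: [-0.0, 0.902, 0.432, 0.0]
contact_force: [-0.6, -0.5, -0.6]
gripper_width: 0.001
2.3 [0.5244 0.33   0.13  ]
wrist cam in tool frame [-0.    -0.068 -0.174] view dir in tool [-0.001  0.271  0.963]
```

View pics/tip2.png

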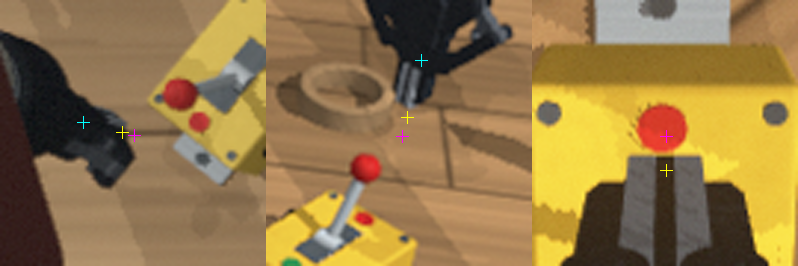

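Run:
```python
from h import *
from plant import manip
w=manip.grab_frame("wrist");im=w["img"]
print("red",[(b,plane(w,b[:2],.055).round(4)) for b in blobs(im,(0,0,640,400),RED,40)])
print("green",[(b,plane(w,b[:2],.055).round(4)) for b in blobs(im,(0,0,640,400),GRN,10)])
t=manip.grab_frame("top");s=manip.grab_frame("scene")
print("turq/grey top red",[(b,plane(t,b[:2],.055).round(4)) for b in blobs(t["img"],(215,140,345,310),RED)],[(b,plane(t,b[:2],.055).round(4)) for b in blobs(t["img"],(215,230,280,310),GRN)])
a=cv2.resize(t["img"][140:240,80:180,::-1],(400,400),interpolation=cv2.INTER_CUBIC);b=cv2.resize(s["img"][110:210,410:510,::-1],(400,400),interpolation=cv2.INTER_CUBIC)
f=lambda x:(255*(x/255.)**.45).astype(np.uint8)
cv2.imwrite("pics/tip3.png",np.hstack([f(a),f(b)]))
```

```text
red [((np.float64(314.6), np.float64(227.0), 197), array([0.5442, 0.3123, 0.055 ])), ((np.float64(56.8), np.float64(359.4), 150), array([ 0.4878, -0.0052,  0.055 ]))]
green [((np.float64(33.1), np.float64(241.5), 236), array([0.3864, 0.0919, 0.055 ])), ((np.float64(315.4), np.float64(314.4), 43), array([0.6201, 0.2523, 0.055 ]))]
turq/grey top red [((np.float64(297.7), np.float64(204.6), 29), array([ 0.4879, -0.0015,  0.055 ]))] [((np.float64(255.4), np.float64(249.9), 42), array([0.3867, 0.0947, 0.055 ]))]
```

View pics/tip3.png

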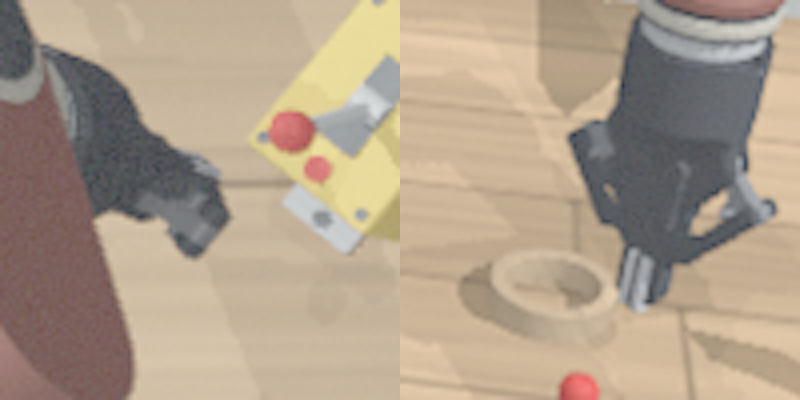

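The wrist view puts the box marks within a few mm of the other two cameras, so the frames agree. The fingers shut do end about 20 mm short of the TCP. I'll therefore go lower: at TCP z = 0.075 the tip is below the ball and still clear of the box.

```bash
python3 -m crank '[[0.2,0,2,0],[0,0,2.2,0],[0,0,1.2,0],[0,0,0,0],[0,0,0,0],[0,0,0,0]]'; python3 rel.py .580 .284 -38.5 -5; python3 tip.py pics/tip4.png
```

```text
time: 3.1
tool_pos: [0.5261, 0.3318, 0.0766]
tool_rot: [-0.0, 0.902, 0.432, 0.001]
contact_force: [0.5, 0.5, 0.6]
gripper_width: 0.001
box-frame mm [-71.9   3.8  76.6] tool y heading -38.78 turn units -0.05
shift in tool cm now [-0.35  6.7   0.  ]
t 3.1 F [0.5 0.5 0.6] grip 0.0009793479855436874
3.1 [0.5261 0.3318 0.0766]
wrist cam in tool frame [ 0.    -0.068 -0.175] view dir in tool [0.    0.272 0.962]
```

View pics/tip4.png

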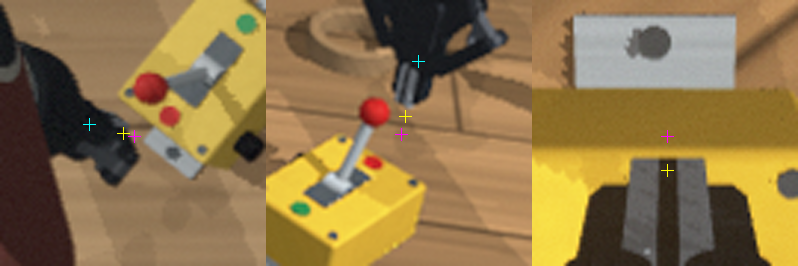

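The fingers sit about 1 cm below the ball's centre height and behind it, so I'll lower slightly and push along +y tool.

```bash
python3 -m crank '[[-0.2,0,0.5,0],[0,0.7,0,0],[0,0.8,0,0],[0,0.8,0,0],[0,0.8,0,0],[0,0.8,0,0],[0,0,0,0]]'; python3 rel.py .580 .284 -38.5 -5; python3 tip.py pics/tip5.png
```

```text
time: 3.83
tool_pos: [0.5562, 0.3049, 0.0714]
tool_rot: [-0.0, 0.902, 0.432, 0.001]
contact_force: [0.7, 0.5, 1.3]
gripper_width: 0.0
box-frame mm [-31.6   1.5  71.4] tool y heading -38.85 turn units -0.06
shift in tool cm now [-0.13  2.66  0.  ]
t 3.8333 F [0.7 0.5 1.3] grip 0.00037677830842928746
3.8333 [0.5562 0.3049 0.0714]
wrist cam in tool frame [-0.    -0.069 -0.174] view dir in tool [-0.001  0.271  0.963]
```

View pics/tip5.png

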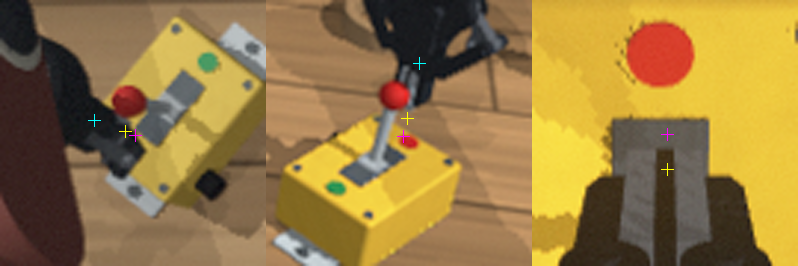

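Run:
```python
from h import *
from plant import manip
t=manip.grab_frame("top");s=manip.grab_frame("scene")
f=lambda x:(255*(x/255.)**.45).astype(np.uint8)
a=cv2.resize(t["img"][145:215,110:180,::-1],(400,400),interpolation=cv2.INTER_CUBIC);b=cv2.resize(s["img"][150:250,400:500,::-1],(400,400),interpolation=cv2.INTER_CUBIC)
cv2.imwrite("pics/z1.png",np.hstack([f(a),f(b)]))
for n,fr,b in(("t",t,(135,125,215,210)),("s",s,(400,170,500,275))):print(n,blobs(fr["img"],b,RED))
w=manip.grab_frame("wrist");cv2.imwrite("pics/w1.png",f(w["img"][:,:,::-1]))
```

```text
t [(np.float64(157.5), np.float64(164.3), 87)]
s [(np.float64(449.3), np.float64(208.6), 80), (np.float64(453.9), np.float64(224.6), 17)]
```

View pics/z1.png

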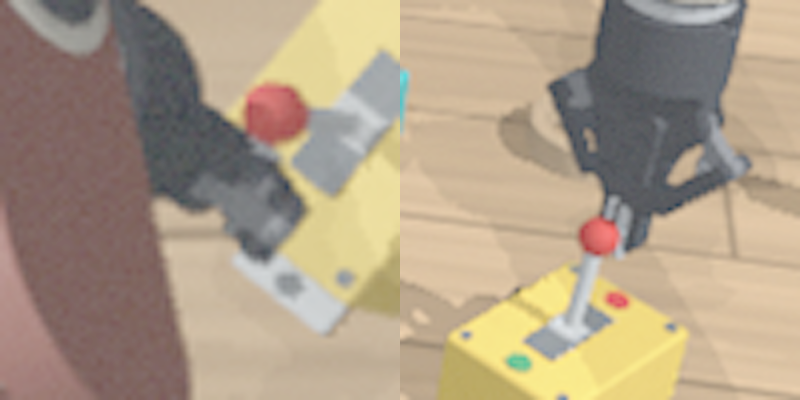

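View pics/w1.png

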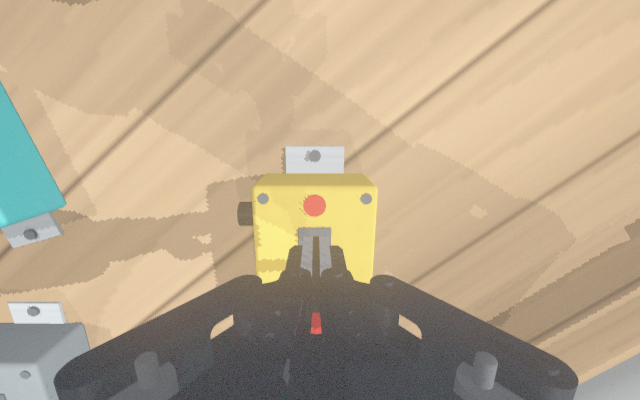

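The ball has moved: top pixel (152.5,172.3) → (157.5,164.3), about 20 mm towards the centre. It is in contact, so I'll keep pushing past the centre.

```bash
python3 -m crank '[[0,0.7,0,0],[0,0.7,0,0],[0,0.7,0,0],[0,0.5,0,0],[0,0,0,0],[0,0,0,0],[0,0,0,0]]'; python3 rel.py .580 .284 -38.5 -5
python3 - <<'E'
from h import *
from plant import manip
t=manip.grab_frame("top");s=manip.grab_frame("scene")
f=lambda x:(255*(x/255.)**.6).astype(np.uint8)
a=cv2.resize(t["img"][125:215,110:200,::-1],(400,400),interpolation=cv2.INTER_CUBIC);b=cv2.resize(s["img"][170:270,390:490,::-1],(400,400),interpolation=cv2.INTER_CUBIC)
cv2.imwrite("pics/z2.png",np.hstack([f(a),f(b)]))
B=[blobs(fr["img"],b,RED) for fr,b in((t,(135,125,215,210)),(s,(400,170,500,275)))];print(B)
print(tri(ray(t,max(B[0],key=lambda x:x[2])[:2]),ray(s,max(B[1],key=lambda x:x[2])[:2])))
E
```

```text
time: 4.72
tool_pos: [0.5749, 0.2889, 0.0703]
tool_rot: [0.0, 0.902, 0.432, -0.0]
contact_force: [-1.4, -0.4, 0.3]
gripper_width: -0.004
box-frame mm [-7.1  0.7 70.3] tool y heading -38.8 turn units -0.05
shift in tool cm now [-0.06  0.21 -0.  ]
t 4.7167 F [-1.4 -0.4  0.3] grip -0.0042270444390284
[[(np.float64(170.6), np.float64(150.3), 84), (np.float64(158.8), np.float64(181.6), 32)], [(np.float64(437.6), np.float64(217.3), 79), (np.float64(453.9), np.float64(224.6), 17)]]
(array([0.60309785, 0.26475977, 0.11754334]), np.float64(0.0019464496008109668))
```

View pics/z2.png

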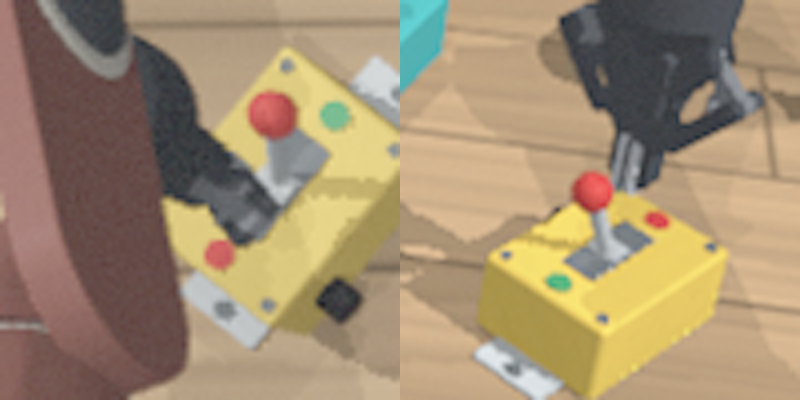

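The red ball is at (0.603, 0.265), 29 mm on the green side, so the main isolator has snapped on. I'll back off and lift.

```bash
python3 -m crank '[[0,-1.5,0,0],[0,-1,-2,0],[0,0,-3.5,0],[0,0,-3.5,0],[0,0,-3,-0.95],[0,0,-1,-1.1],[0,0,0,-1.1],[0,0,0,-1],[0,0,0,0],[0,0,0,0]]'; python3 rel.py .510 -.247 -13.8 -72
```

```text
time: 5.65
tool_pos: [0.5545, 0.3054, 0.2003]
tool_rot: [-0.0, 0.788, 0.616, -0.0]
contact_force: [-1.0, -0.5, -0.3]
gripper_width: -0.0
box-frame mm [-88.5 547.1 200.3] tool y heading -13.98 turn units -0.03
shift in tool cm now [-54.7    1.83   0.  ]
t 5.65 F [-1.  -0.5 -0.3] grip -0.0002388353779859487
```

```bash
python3 -m crank '[[-1.7,0.1,0,0],[-3.5,0.1,0,0],[-3.5,0.1,0,0],[-3.5,0.1,0,0],[-3.5,0.1,0,0],[-3.5,0.1,0,0],[-3.5,0.1,0,0],[-3.5,0.1,0,0],[-3.5,0.1,0,0],[-3.5,0.1,0,0]]'; python3 -m crank '[[-3.5,0.1,0,0],[-3.5,0.1,0,0],[-3.5,0.1,0,0],[-3.5,0.1,0,0],[-3.5,0.1,0,0],[-3.0,0.1,0,0],[-1,0.1,0,0],[0,0,0,0],[0,0,0,0],[0,0,0,0]]'; python3 rel.py .510 -.247 -13.8 -72
python3 - <<'E'
from h import *
from plant import manip
w=manip.grab_frame("wrist");im=w["img"];cv2.imwrite("pics/w2.png",im[:,:,::-1])
for n,c in(("red",RED),("green",GRN)):print(n,[(b,plane(w,b[:2],.055).round(4)) for b in blobs(im,(0,0,640,400),c,20)])
E
```

```text
time: 6.48
tool_pos: [0.4844, -0.0209, 0.2001]
tool_rot: [-0.0, 0.788, 0.616, -0.0]
contact_force: [1.2, -0.9, 0.4]
gripper_width: -0.001
time: 7.32
tool_pos: [0.4409, -0.2289, 0.2003]
tool_rot: [-0.0, 0.787, 0.617, 0.0]
contact_force: [0.1, -0.2, -0.4]
gripper_width: 0.002
box-frame mm [-71.4   1.1 200.3] tool y heading -13.85 turn units -0.01
shift in tool cm now [-0.11 -0.06 -0.  ]
t 7.3167 F [ 0.1 -0.2 -0.4] grip 0.0015000453855781102
red [((np.float64(143.2), np.float64(90.7), 199), array([ 0.2984, -0.3834,  0.055 ])), ((np.float64(515.9), np.float64(177.0), 145), array([ 0.488 , -0.0027,  0.055 ])), ((np.float64(314.9), np.float64(206.1), 117), array([ 0.4666, -0.2365,  0.055 ]))]
green [((np.float64(606.0), np.float64(61.2), 227), array([0.3865, 0.0944, 0.055 ])), ((np.float64(170.1), np.float64(175.3), 124), array([ 0.3907, -0.3898,  0.055 ])), ((np.float64(471.1), np.float64(243.5), 119), array([ 0.5595, -0.0607,  0.055 ])), ((np.float64(127.2), np.float64(321.6), 185), array([ 0.5635, -0.5204,  0.055 ])), ((np.float64(55.7), np.float64(396.2), 28), array([ 0.6583, -0.676 ,  0.055 ]))]
```

View pics/w2.png

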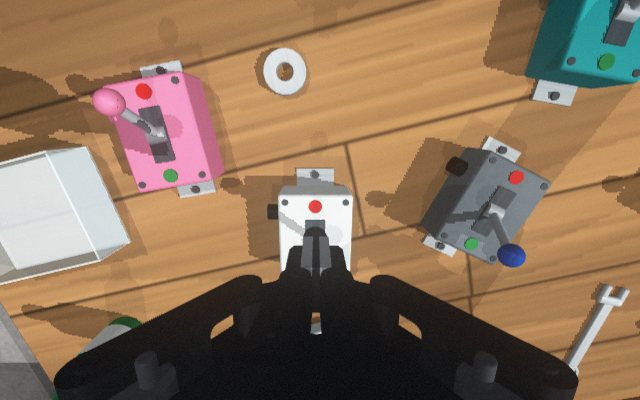

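The white box is lined up straight under the gripper (red mark at (315,206)). The grey box at (485,205) and the pink box at (165,130) are well clear. I'll descend and push the same way.

```bash
python3 -m crank '[[0,0,2,0],[0,0,3.5,0],[0,0,3.5,0],[0,0,2.5,0],[0,0,1.4,0],[0,0,0,0],[0,0,0,0],[0,0,0,0]]'; python3 rel.py .510 -.247 -13.8 -5; python3 tip.py pics/r1.png
```

```text
time: 8.03
tool_pos: [0.4419, -0.2302, 0.0731]
tool_rot: [0.001, 0.787, 0.617, 0.0]
contact_force: [0.4, -1.4, 0.3]
gripper_width: -0.005
box-frame mm [-70.2   0.1  73.1] tool y heading -13.81 turn units -0.0
shift in tool cm now [-0.01  6.52  0.02]
t 8.0333 F [ 0.4 -1.4  0.3] grip -0.004695212995551143
8.0333 [ 0.4419 -0.2302  0.0731]
wrist cam in tool frame [-0.001 -0.068 -0.175] view dir in tool [-0.001  0.272  0.962]
```

View pics/r1.png

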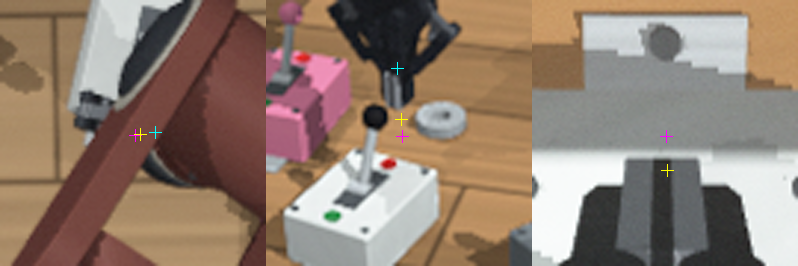

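The fingers are behind the black ball with nothing in the way, so I'll push.

```bash
python3 -m crank '[[0,0.7,0,0],[0,0.8,0,0],[0,0.8,0,0],[0,0.8,0,0],[0,0.8,0,0],[0,0.7,0,0],[0,0.7,0,0],[0,0.7,0,0],[0,0.5,0,0],[0,0,0,0]]'; python3 -m crank '[[0,0,0,0],[0,0,0,0]]'; python3 rel.py .510 -.247 -13.8 -5; python3 tip.py pics/r2.png
```

```text
time: 9.02
tool_pos: [0.5049, -0.2462, 0.0716]
tool_rot: [0.0, 0.787, 0.617, 0.0]
contact_force: [0.2, -0.6, -0.0]
gripper_width: -0.001
time: 9.18
tool_pos: [0.5036, -0.2457, 0.0713]
tool_rot: [-0.0, 0.787, 0.617, -0.0]
contact_force: [0.8, -0.3, 1.0]
gripper_width: 0.002
box-frame mm [-6.5 -0.3 71.3] tool y heading -13.88 turn units -0.01
shift in tool cm now [ 0.03  0.15 -0.  ]
t 9.1833 F [ 0.8 -0.3  1. ] grip 0.0022378785297889558
9.1833 [ 0.5036 -0.2457  0.0713]
wrist cam in tool frame [-0.    -0.068 -0.175] view dir in tool [-0.001  0.271  0.963]
```

View pics/r2.png

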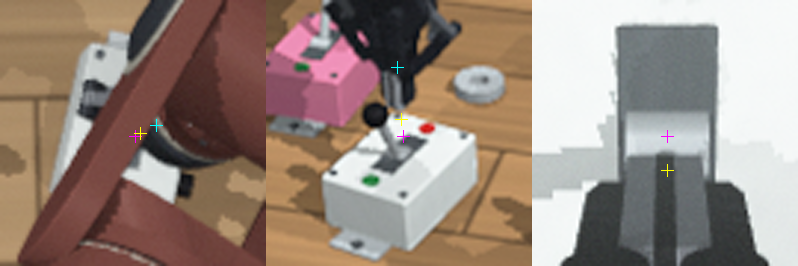

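The black ball at crop (376,113) now leans to the green mark. I'll back off, lift, move back toward the robot for a clear view, and check all three.

```bash
python3 -m crank '[[0,-1.5,0,0],[0,-1,-2,0],[0,0,-3.5,0],[0,0,-3.5,0],[0,0,-3.5,0],[0,-2,-1,0],[0,-2,0,0],[0,-2,0,0],[0,0,0,0],[0,0,0,0]]'
python3 - <<'E'
from h import *
from plant import manip
print(np.round(manip.state()["contact_force"],1),manip.state()["tool_pos"])
s=manip.grab_frame("scene");t=manip.grab_frame("top")
print("scene black ball at z=.115",[(b,plane(s,b[:2],.115).round(3)) for b in blobs(s["img"],(205,150,270,215),BLK)])
print("lamp",[plane(s,b[:2],.115).round(3) for b in blobs(s["img"],(280,175,350,240),BLU)])
print("main",[plane(s,b[:2],.115).round(3) for b in blobs(s["img"],(400,170,480,275),RED)])
a=cv2.resize(s["img"][130:280,190:490,::-1],(600,300),interpolation=cv2.INTER_CUBIC);b=cv2.resize(t["img"][110:260,140:440,::-1],(600,300),interpolation=cv2.INTER_CUBIC)
cv2.imwrite("pics/end.png",np.vstack([a,b]))
E
```

```text
time: 10.17
tool_pos: [0.4208, -0.2254, 0.2067]
tool_rot: [0.001, 0.788, 0.616, 0.0]
contact_force: [-0.1, 0.2, 0.9]
gripper_width: 0.004
[-0.1  0.2  0.9] [ 0.42084834 -0.22538486  0.20669464]
scene black ball at z=.115 [((np.float64(229.5), np.float64(174.7), 46), array([ 0.539, -0.256,  0.115]))]
lamp [array([ 0.545, -0.051,  0.115])]
main [array([0.601, 0.264, 0.115]), array([0.619, 0.3  , 0.115])]
```

View pics/end.png

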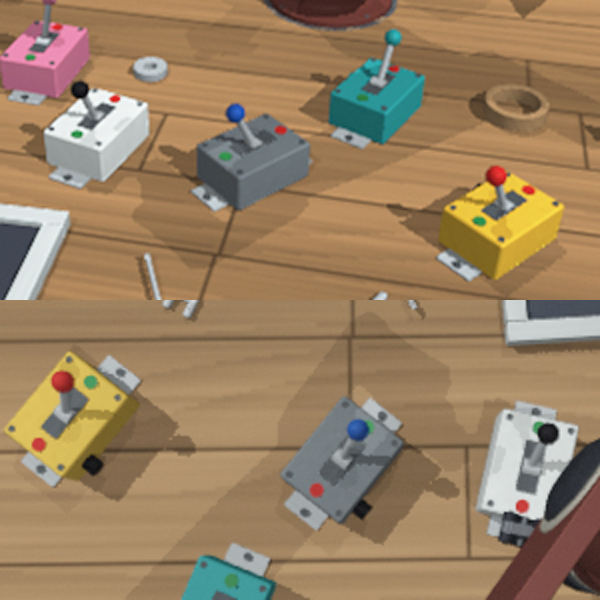

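The red (62,381), blue (357,430) and black (548,433) balls all lean to their green marks, and the robot touches nothing. Handing in.

```bash
python3 -c "
from plant import manip
print(manip.job_done(), manip.state()['time'])"
```

```text
the job is handed in; nothing more can be done
the job is handed in; nothing more can be done
```

The main isolator and then the roller switch are both on, and the job was handed in just after 10 s. I flipped each by pushing its ball with shut fingers past the centre until it snapped over.

**Final checks:**
- **Main (red ball):** it sits about 29 mm to the green side of its box centre; 30 mm was expected.
- **Roller (black ball):** it also sits about 30 mm to the green side. This was measured in one camera only, because the arm partly covers the box in the top view.
- **Lamp (blue ball):** it is within 1 mm of where it started, so it is still on.
- **Robot:** the tool was clear at about 0.21 m height, with the force reading under 1 N.

**Disagreements:** by eye, the fingertips seemed to end about 20 mm short of the reported TCP. The contact points fitted the reported pose, so I only pushed a little lower to be safe. The force readings taken at the pauses during the pushes stayed under 2 N, so I judged the snaps from the pictures.

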